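Tip two instrument crates to find the stamp, push that one to the dispatch line

TASK

One of the two closed wooden crates standing on the bench has a round black stamp on its underside: tip the crate on the robot's left over towards the robot, so that it lies on its side with its underside facing away from the robot, and then tip the right-hand one the same way. Then push the stamped crate sideways along the bench, without gripping or lifting it, until it lies centred over the white dispatch line with its stamp still facing away from the robot. Leave the other crate lying where it fell, and leave the instrument, the brass nut and the standoff alone.

Things in the scene. Friction and masses are not known exactly. Their poses are not given: they have to be found in the camera images.
- stamped_crate: The crate with the stamp: closed plywood box with darker edge battens, 75 mm (its x) by 100 (y) by 115 tall (z). Origin: centre of its underside. Standing: z up, -x face towards the robot (yaw up to 0.3 rad), at the robot's left or right by chance. Tipped as asked it lies on its -x face, 75 mm high, its +x up, its z towards the robot. Stamp: black ring 58 mm across with a bar inside
- stamped_crate_mid (a point): the middle of the stamped crate, 57.5 mm along its z from the origin
- plain_crate: The crate without a stamp, bare underside; same shape, size, axes and origin as the other. Both: 0.3 to 0.6 kg, weight in the middle, loose on the rubber bench top (friction about 1); pushed on the far face above 80 mm height towards the robot, they tip about the near lower edge rather than slide, and past about 33 degrees fall over by themselves
- line: the dispatch line, a straight white painted stripe on the bench, 360 mm by 20 mm, flat, between the two crates and running away from the robot. Origin: its middle; its x runs along the stripe away from the robot, its y across it to the robot's left
- turn_coordinator: bystander: black aircraft instrument standing face up beyond the dispatch line's far end, 62 mm square bezel, 57 mm tall, loose; origin at the centre of its underside
- seal_nut: bystander: round brass seal nut, 28 mm across, 12 mm tall, loose; origin at the centre of its underside
- standoff: bystander: aluminium standoff, upright cylinder 14 mm across, 36 mm tall, loose; origin at the centre of its underside

How it is judged:
By the outcome, as a careful person would: the job done as asked, in the order asked, and still so for the second after the job is handed in, with the robot touching nothing.
It also fails if it takes over 69 s, if anything falls off the work surface, if the arm or the gripper's body presses on something with over 40 N, if the wrist force passes 120 N, or if a joint passes its speed limit or range.

ROBOT

A 6-joint arm with a two-finger parallel gripper is mounted at the origin on the work surface. World frame = base frame: x ahead of the robot, y to its left, z up, the work surface at z = 0. Lengths are in m, angles in rad, forces in N, time in s.
With the tool pointing down it reaches from about 0.3 to 0.775 m from the base axis. Payload 14.6 kg.
Tool frame: the origin (TCP) lies midway between the tips of the shut fingers; the grasp point (between the pads) lies 19 mm behind it; z points along the fingers, y is the direction in which the jaws open and shut (so a half turn about z gives the same grasp; the last joint's range is limited). The gripper opens to 94 mm and grips with 3 to 60 N. Pads are 16 mm wide; open, the fingers measure 119 mm over their backs; the gripper's body (75 mm by 177 mm) begins 78 mm behind the grasp point.
Start: joints at [1.281, 0.3, 1.521, -0, 1.321, -0.067], TCP at [0.122, 0.536, 0.205] pointing down, gripper open.
Joint ranges: [-3.03, 3.03], [-0.79, 2.21], [0.23, 2.52], [-1.04, 4.18], [0, 3.07], [-2.55, 2.55]. Speed limits (rad/s): [2.22, 2.22, 2.57, 3.14, 3.14, 3.14].

INTERFACE

Orientations are given as [roll, pitch, yaw] about the fixed x, y, z axes, in that order (R = Rz(yaw) Ry(pitch) Rx(roll)).
In Python, from station import readout, imaging, job gives the robot as it stands.
- The arm moves only by the tool arm_command, never from a script. Its argument "increments" is a list of rows, each an object with "gripper": the opening, from 0 (shut) to 1 (fully open); "slide": the shift along the world's x, y, z in m, a list of three; "yaw": the turn about the world's z in rad. A call has 1 to 8 rows; each row is the pose to reach, as a shift and turn from the pose commanded when the call began; what a row does not reach only later rows make up. A row lasts 1/8 s, in which the tool goes at most 62.5 mm and 10.7 degrees, less where a joint would pass 70% of its speed; a pose out of reach is approached as far as the arm can. A call with a gripper value outside its range is refused whole. The fingers move at their own pace and stop on an object; "grip_force" is the grip in N (left out, the last holds). Time passes only in rows, so rows that repeat a pose let the fingers close. It gives the time, the measured TCP pose, the force and the opening at its end, in the units of the state.
- readout.get_obs(): the state, without advancing time (a new reading comes with each control period).
- imaging.camera(name): name is "scene" or "top"; returns a dict with "color" (384x512x3 uint8, red, green, blue), "mtx" (3x3 intrinsics, pixels), "rvec" (rotation vector, rad) and "tvec" (3), from world to camera coordinates, as OpenCV has them. Camera axes: x right, y down, z forward; pixel columns grow to the right and rows downward; lengths in m; the calibration is good to about 2 mm. A picture is of the moment at which its call begins. There is no depth.
- job.hand_in(): hands the job in, once; it reports no verdict.
The state is a dict: "time_s": time; "qpos": joint angles; "joint_vel": joint speeds; "tau": joint torques, N m; "ee_pos": TCP position; "eef_rot": TCP orientation; "force": force on the tool from outside, world axes, zero at the start; "moment": the same for the moment, N m; "grip_width": finger opening in m.
Only numpy, scipy, OpenCV 4.12 (cv2) and the standard library are available. Lean on these libraries where they do the work, as an engineer would, in place of code of your own. Each camera call takes 0.05 s, during which the arm holds its last target. There are 200 camera calls.

## Working session

There is one attempt and no reset: what is moved stays moved. The work goes in short steps, Python scripts to look and compute and a tool call to move; the robot and the scene stay as the last step left them, time stands still between calls to the robot, and variables do not carry over. Pictures are saved under pics/ and viewed, about 8 in all and at most 12, crops included, and the job is handed in when it is done.

Besides the shell and the picture viewer there is one more tool, called after ">>>" as name(argument=value, ...) on one line, values as JSON. arm_command: Moves the arm, as the interface text tells. Its arguments: {"type":"object","properties":{"increments":{"type":"array","items":{"type":"object","properties":{"gripper":{"type":"number"},"slide":{"type":"array","items":{"type":"number"}},"yaw":{"type":"number"}}}},"grip_force":{"type":"number"}},"required":["increments"]}

```bash
mkdir -p pics; cat > h.py <<'E'
import cv2,numpy as np
from station import readout,imaging,job
def snap(n,f):
    c=imaging.camera(n); cv2.imwrite('pics/'+f,cv2.cvtColor(c['color'],cv2.COLOR_RGB2BGR)); return c
def ray(c,uv,z):
    R=cv2.Rodrigues(np.array(c['rvec'],float))[0];t=np.array(c['tvec'],float).ravel()
    d=R.T@np.linalg.inv(c['mtx'])@np.array([uv[0],uv[1],1.]);o=-R.T@t
    return np.round(o+d*(z-o[2])/d[2],4)
def proj(c,P): return cv2.projectPoints(np.array(P,float).reshape(-1,3),np.array(c['rvec'],float),np.array(c['tvec'],float),np.array(c['mtx'],float),None)[0].reshape(-1,2)
E
python3 - <<'E'
from h import *
import pickle
d={n:snap(n,n+'0.png') for n in('top','scene')}
a=np.vstack([d['top']['color'],]);b=d['scene']['color']
for n in d: pickle.dump(d[n],open(n+'0.pkl','wb'));c=d[n];R=cv2.Rodrigues(np.array(c['rvec'],float))[0];print(n,-R.T@np.array(c['tvec']).ravel(),R[2],c['mtx'][0])
print(readout.get_obs())
E
```

```text
top [ 0.54671219 -0.00998057  0.7283246 ] [ 0.12112307  0.04514989 -0.99161015] [367.25486278   0.         251.38362629]
scene [1.10724915 0.07576144 0.49629121] [-0.70764084 -0.11030516 -0.69790917] [373.31723007   0.         260.57212209]
{'time_s': 0.1, 'qpos': array([ 1.28140239e+00,  3.00400294e-01,  1.52150521e+00,  8.20868482e-06,
        1.32067779e+00, -6.66199968e-02]), 'joint_vel': array([-0.00193312, -0.00171287, -0.00112287, -0.00024432, -0.00167233,
        0.00135446]), 'tau': array([ 1.66350219e-03, -5.32652414e+01, -3.53278327e+01,  7.09709153e-02,
        2.36094289e-02, -3.73308740e-05]), 'ee_pos': array([0.12146215, 0.53619085, 0.20495726]), 'eef_rot': array([-3.14060474e+00, -7.38813529e-05,  2.91881664e+00]), 'force': array([-0.85436551, -1.01178198,  0.79063233]), 'moment': array([ 0.0568182 ,  0.01984586, -0.00610017]), 'grip_width': 0.09391375499630572}
```

View pics/top0.png

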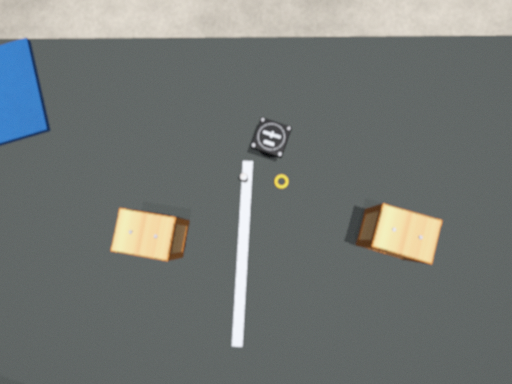

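View pics/scene0.png

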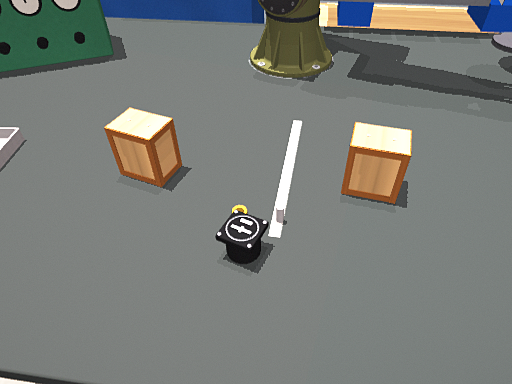

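Top view: left crate top corners (120,208),(176,216),(170,261),(111,251); right (383,204),(442,219),(433,263),(373,247). The line runs (248,160)–(237,347), with the standoff at (243,177) on its far end, the nut at (281,181) and the instrument at (270,138). The scene view shows the same layout from the far side.

```bash
python3 - <<'E'
from h import *
import pickle
c=pickle.load(open('top0.pkl','rb'))
for n,q in (('L',[(120,208),(176,216),(170,261),(111,251)]),('R',[(383,204),(442,219),(433,263),(373,247)])):
    P=np.array([ray(c,p,.115) for p in q]);m=P.mean(0)
    f=(P[0]+P[1])/2-(P[2]+P[3])/2;s=(P[0]+P[3])/2-(P[1]+P[2])/2
    print(n,m,np.linalg.norm(f),np.linalg.norm(s),'yaw',np.arctan2(f[1],f[0]),np.arctan2(-s[0],s[1]));print(P[:,:2])
col=c['color'].astype(int);m=(col.min(2)>190).astype(np.uint8);m[:165]=0;m[350:]=0;m[:,:225]=0;m[:,265:]=0
r=cv2.minAreaRect(cv2.findNonZero(m));b=cv2.boxPoints(r);print('line',[ray(c,p,0)[:2] for p in b])
print('far end',ray(c,(248,160),0),'near',ray(c,(237,347),0))
print('nut',ray(c,(281,181),.012),'standoff top',ray(c,(243,177),.036),'inst',ray(c,(270,138),.057))
E
```

```text
L [0.549825 0.1972   0.115   ] 0.07426137959935836 0.09977039891671276 yaw -0.11742342024384772 -0.13218724565230336
[[0.5927 0.2413]
 [0.5807 0.1444]
 [0.5058 0.1511]
 [0.5201 0.252 ]]
R [ 0.559375 -0.2385    0.115   ] 0.07307634706250724 0.09743912201985402 yaw -0.24182566992441226 -0.2419917398379689
[[ 0.6064 -0.2001]
 [ 0.5833 -0.2944]
 [ 0.5121 -0.2772]
 [ 0.5357 -0.1823]]
line [array([0.3415, 0.0572]), array([0.6936, 0.046 ]), array([0.6926, 0.0225]), array([0.341 , 0.0349])]
far end [0.7028 0.0313 0.    ] near [0.3397 0.0448 0.    ]
nut [ 0.6588 -0.0352  0.012 ] standoff top [0.6618 0.0382 0.036 ] inst [ 0.733  -0.0123  0.057 ]
```

Both crates measure 74×99 mm, against 75×100 given. First I move beyond the left crate with the jaws parallel to its far face.

>>> arm_command(increments=[{"gripper":0.5,"slide":[0.06,-0.03,0],"yaw":0.098},{"slide":[0.11,-0.06,0],"yaw":0.098,"gripper":0.5},{"slide":[0.16,-0.09,0],"yaw":0.098,"gripper":0.5},{"slide":[0.21,-0.12,0],"yaw":0.098,"gripper":0.5},{"slide":[0.26,-0.15,0],"yaw":0.098,"gripper":0.5},{"slide":[0.31,-0.18,0],"yaw":0.098,"gripper":0.5},{"slide":[0.36,-0.21,0],"yaw":0.098,"gripper":0.5},{"slide":[0.36,-0.21,0],"yaw":0.098,"gripper":0.5}])

```text
time_s: 1.1
ee_pos: [0.4838, 0.324, 0.2046]
eef_rot: [-3.141, -0.001, 3.013]
force: [-0.7, 0.1, -0.2]
grip_width: 0.0471
```

>>> arm_command(increments=[{"gripper":0.5,"slide":[0.05,-0.045,0]},{"gripper":0.5,"slide":[0.1,-0.09,0]},{"gripper":0.5,"slide":[0.152,-0.14,0]},{"gripper":0.5,"slide":[0.152,-0.14,0]},{"gripper":0.5,"slide":[0.152,-0.14,-0.04]},{"gripper":0.5,"slide":[0.152,-0.14,-0.08]},{"gripper":0.5,"slide":[0.152,-0.14,-0.106]},{"gripper":0.5,"slide":[0.152,-0.14,-0.106]}])

```text
invalid input
```

>>> arm_command(increments=[{"gripper":0.5,"yaw":0,"slide":[0.05,-0.045,0]},{"gripper":0.5,"yaw":0,"slide":[0.1,-0.09,0]},{"gripper":0.5,"yaw":0,"slide":[0.152,-0.14,0]},{"gripper":0.5,"yaw":0,"slide":[0.152,-0.14,0]},{"gripper":0.5,"yaw":0,"slide":[0.152,-0.14,-0.04]},{"gripper":0.5,"yaw":0,"slide":[0.152,-0.14,-0.08]},{"gripper":0.5,"yaw":0,"slide":[0.152,-0.14,-0.106]},{"gripper":0.5,"yaw":0,"slide":[0.152,-0.14,-0.106]}])

```text
time_s: 2.1
ee_pos: [0.6319, 0.1874, 0.0976]
eef_rot: [-3.14, -0.004, 3.018]
force: [0.1, -0.4, 0.1]
grip_width: 0.047
```

>>> arm_command(increments=[{"gripper":0.5,"yaw":0,"slide":[-0.02,0.0025,0]},{"gripper":0.5,"yaw":0,"slide":[-0.033,0.004,0]},{"gripper":0.5,"yaw":0,"slide":[-0.043,0.0055,0]},{"gripper":0.5,"yaw":0,"slide":[-0.053,0.0065,0]},{"gripper":0.5,"yaw":0,"slide":[-0.061,0.0075,0]},{"gripper":0.5,"yaw":0,"slide":[-0.069,0.0085,0]},{"gripper":0.5,"yaw":0,"slide":[-0.077,0.0095,0]},{"gripper":0.5,"yaw":0,"slide":[-0.083,0.0105,0]}])

```text
time_s: 3.1
ee_pos: [0.5496, 0.1969, 0.0991]
eef_rot: [-3.141, -0.001, 3.017]
force: [0.6, -0.0, 0.6]
grip_width: 0.0471
```

>>> arm_command(increments=[{"gripper":0.5,"yaw":0,"slide":[-0.006,0.001,0]},{"gripper":0.5,"yaw":0,"slide":[-0.012,0.002,0]},{"gripper":0.5,"yaw":0,"slide":[-0.018,0.003,0]},{"gripper":0.5,"yaw":0,"slide":[-0.018,0.003,0]},{"gripper":0.5,"yaw":0,"slide":[-0.018,0.003,0]},{"gripper":0.5,"yaw":0,"slide":[-0.018,0.003,0]}])

```text
time_s: 3.85
ee_pos: [0.5327, 0.1999, 0.0994]
eef_rot: [3.142, 0.0, 3.017]
force: [0.1, 0.0, -0.0]
grip_width: 0.0474
```

```bash
python3 - <<'E'
from h import *
a=snap('scene','s1.png')['color'];b=snap('top','t1.png')['color']
m=np.hstack([cv2.resize(x,(400,300)) for x in(a,b)]);cv2.imwrite('pics/m1.png',m[:,:,::-1])
E
```

```text
(no output)
```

View pics/m1.png

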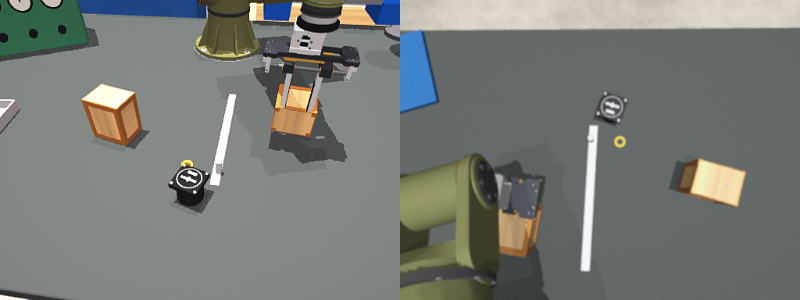

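The left crate has fallen onto its side and its far face (~(295,122)) is bare, so the right-hand crate is the stamped one. I now go over to it at height.

>>> arm_command(increments=[{"gripper":0.5,"yaw":0,"slide":[0,0,0.05]},{"gripper":0.5,"yaw":0,"slide":[0,0,0.105]},{"gripper":0.5,"yaw":-0.02,"slide":[0.015,-0.05,0.105]},{"gripper":0.5,"yaw":-0.06,"slide":[0.03,-0.11,0.105]},{"gripper":0.5,"yaw":-0.117,"slide":[0.045,-0.17,0.105]},{"gripper":0.5,"yaw":-0.117,"slide":[0.06,-0.23,0.105]},{"gripper":0.5,"yaw":-0.117,"slide":[0.075,-0.29,0.105]},{"gripper":0.5,"yaw":-0.117,"slide":[0.09,-0.34,0.105]}])

```text
time_s: 4.95
ee_pos: [0.6227, -0.1425, 0.2045]
eef_rot: [-3.142, 0.0, 2.899]
force: [0.8, 0.2, -0.2]
grip_width: 0.0471
```

>>> arm_command(increments=[{"gripper":0.5,"yaw":0,"slide":[0.018,-0.05,0]},{"gripper":0.5,"yaw":0,"slide":[0.019,-0.09,0]},{"gripper":0.5,"yaw":0,"slide":[0.019,-0.119,0]},{"gripper":0.5,"yaw":0,"slide":[0.019,-0.119,0]}])

```text
time_s: 5.45
ee_pos: [0.6411, -0.2609, 0.2038]
eef_rot: [3.142, -0.001, 2.897]
force: [0.1, 0.1, 0.1]
grip_width: 0.0471
```

>>> arm_command(increments=[{"gripper":0.5,"yaw":0,"slide":[0,0,-0.05]},{"gripper":0.5,"yaw":0,"slide":[0,0,-0.106]},{"gripper":0.5,"yaw":0,"slide":[0,0,-0.106]},{"gripper":0.5,"yaw":0,"slide":[-0.02,0.005,-0.106]},{"gripper":0.5,"yaw":0,"slide":[-0.032,0.008,-0.106]},{"gripper":0.5,"yaw":0,"slide":[-0.042,0.0105,-0.106]},{"gripper":0.5,"yaw":0,"slide":[-0.052,0.013,-0.106]},{"gripper":0.5,"yaw":0,"slide":[-0.06,0.015,-0.106]}])

```text
time_s: 6.45
ee_pos: [0.5815, -0.2441, 0.0995]
eef_rot: [-3.141, 0.002, 2.9]
force: [2.3, -0.4, 2.8]
grip_width: 0.0468
```

>>> arm_command(increments=[{"gripper":0.5,"yaw":0,"slide":[-0.008,0.002,0]},{"gripper":0.5,"yaw":0,"slide":[-0.016,0.004,0]},{"gripper":0.5,"yaw":0,"slide":[-0.024,0.006,0]},{"gripper":0.5,"yaw":0,"slide":[-0.03,0.0075,0]},{"gripper":0.5,"yaw":0,"slide":[-0.038,0.0095,0]},{"gripper":0.5,"yaw":0,"slide":[-0.038,0.0095,0]},{"gripper":0.5,"yaw":0,"slide":[-0.038,0.0095,0]},{"gripper":0.5,"yaw":0,"slide":[-0.038,0.0095,0]}])

```text
time_s: 7.45
ee_pos: [0.5437, -0.2346, 0.0984]
eef_rot: [3.142, -0.0, 2.9]
force: [-0.3, -0.6, 0.5]
grip_width: 0.047
```

>>> arm_command(increments=[{"gripper":0.5,"yaw":0,"slide":[0,0,0.05]},{"gripper":0.5,"yaw":0,"slide":[0,0,0.106]},{"gripper":0.5,"yaw":-0.15,"slide":[0,-0.05,0.106]},{"gripper":0.5,"yaw":-0.33,"slide":[0,-0.1,0.106]},{"gripper":0.5,"yaw":-0.5,"slide":[0,-0.15,0.106]},{"gripper":0.5,"yaw":-0.68,"slide":[0,-0.2,0.106]},{"gripper":0.5,"yaw":-0.68,"slide":[0,-0.2,0.106]}])

```text
time_s: 8.32
ee_pos: [0.5425, -0.4375, 0.203]
eef_rot: [-3.141, -0.001, 2.214]
force: [0.1, 0.6, -0.5]
grip_width: 0.0469
```

```bash
python3 - <<'E'
from h import *
import pickle
A=snap('scene','s2.png');B=snap('top','t2.png');pickle.dump((A,B),open('2.pkl','wb'))
m=np.hstack([cv2.resize(x,(400,300)) for x in(A['color'],B['color'])]);cv2.imwrite('pics/m2.png',m[:,:,::-1])
E
```

```text
(no output)
```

View pics/m2.png

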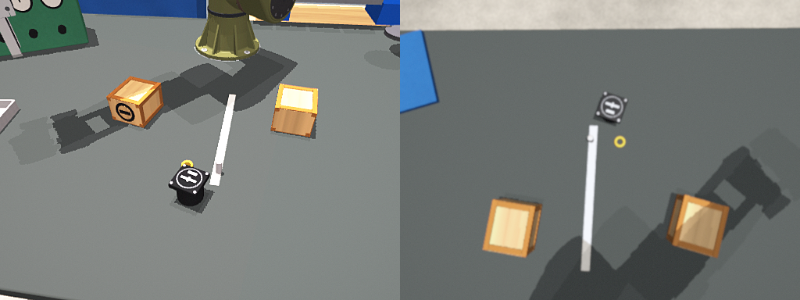

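Both crates lie on their sides. The stamp faces away from the robot on the right-hand crate, at (125,113) in the scene half. I'll zoom in on the top view.

```bash
python3 - <<'E'
import cv2
m=cv2.imread('pics/t2.png')[230:350,320:450];cv2.imwrite('pics/c2.png',cv2.resize(m,None,fx=5,fy=5,interpolation=cv2.INTER_CUBIC)[:600])
E
```

```text
(no output)
```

View pics/c2.png

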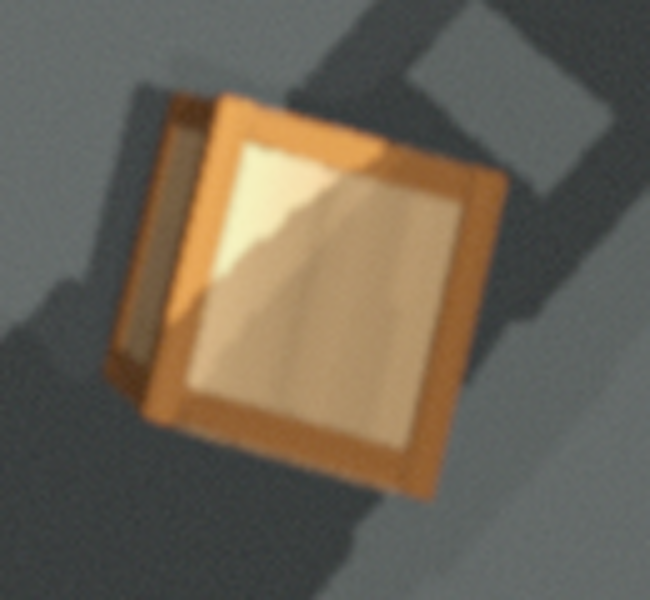

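Top-face corners in the crop are (222,93), (508,178), (433,500) and (143,420). In the image that is (364.4,248.6), (421.6,265.6), (406.6,330) and (348.6,314).

```bash
python3 - <<'E'
from h import *
import pickle
c=pickle.load(open('2.pkl','rb'))[1]
P=np.array([ray(c,p,.075) for p in [(364.4,248.6),(421.6,265.6),(406.6,330),(348.6,314)]]);m=P.mean(0)
f=(P[0]+P[1])/2-(P[2]+P[3])/2;s=(P[0]+P[3])/2-(P[1]+P[2])/2
print(m,np.linalg.norm(f),np.linalg.norm(s),np.arctan2(f[1],f[0]),np.arctan2(-s[0],s[1]));print(P[:,:2])
E
```

```text
[ 0.463875 -0.212725  0.075   ] 0.11284744126474473 0.09967509719082297 -0.2566922595500772 -0.2550768719971728
[[ 0.5319 -0.1788]
 [ 0.505  -0.2753]
 [ 0.3976 -0.2466]
 [ 0.421  -0.1502]]
```

Measured 113×100 mm, as expected. The crate middle is (0.464,−0.213), yaw −0.256. The line is at y≈0.039 there, yaw −0.037. I'll push on its right face along an arc that also aligns it with the line.

>>> arm_command(increments=[{"gripper":0.6,"yaw":-0.18,"slide":[-0.03,0.0,0]},{"gripper":0.6,"yaw":-0.36,"slide":[-0.06,0.03,0]},{"gripper":0.6,"yaw":-0.54,"slide":[-0.102,0.07,0]},{"gripper":0.6,"yaw":-0.72,"slide":[-0.102,0.11,0]},{"gripper":0.6,"yaw":-0.9,"slide":[-0.102,0.136,0]},{"gripper":0.6,"yaw":-0.9,"slide":[-0.102,0.136,-0.06]},{"gripper":0.6,"yaw":-0.9,"slide":[-0.102,0.136,-0.12]},{"gripper":0.6,"yaw":-0.9,"slide":[-0.102,0.136,-0.15]}])

```text
time_s: 9.43
ee_pos: [0.4408, -0.2965, 0.0521]
eef_rot: [-3.139, -0.001, 1.323]
force: [1.1, -0.0, 0.1]
grip_width: 0.0561
```

>>> arm_command(increments=[{"gripper":0.6,"yaw":0,"slide":[0,0,-0.02]},{"gripper":0.6,"yaw":0,"slide":[0,0,-0.034]},{"gripper":0.6,"yaw":0,"slide":[0,0,-0.034]}])

```text
time_s: 9.8
ee_pos: [0.4415, -0.2979, 0.0202]
eef_rot: [-3.141, -0.0, 1.321]
force: [0.3, -0.3, -0.3]
grip_width: 0.0563
```

>>> arm_command(increments=[{"gripper":0.6,"yaw":0,"slide":[0.003,0.0115,0]},{"gripper":0.6,"yaw":0,"slide":[0.0055,0.0215,0]},{"gripper":0.6,"yaw":0,"slide":[0.0075,0.029,0]},{"gripper":0.6,"yaw":0,"slide":[0.01,0.0385,0]},{"gripper":0.6,"yaw":0.01,"slide":[0.013,0.05,0]},{"gripper":0.6,"yaw":0.02,"slide":[0.016,0.062,0]},{"gripper":0.6,"yaw":0.035,"slide":[0.0185,0.0735,0]},{"gripper":0.6,"yaw":0.05,"slide":[0.021,0.085,0]}])

```text
time_s: 10.8
ee_pos: [0.4627, -0.2128, 0.0205]
eef_rot: [3.141, 0.0, 1.371]
force: [0.9, -5.4, 2.8]
grip_width: 0.0566
```

>>> arm_command(increments=[{"gripper":0.6,"yaw":0.015,"slide":[0.0025,0.0115,0]},{"gripper":0.6,"yaw":0.03,"slide":[0.005,0.023,0]},{"gripper":0.6,"yaw":0.045,"slide":[0.007,0.035,0]},{"gripper":0.6,"yaw":0.06,"slide":[0.009,0.047,0]},{"gripper":0.6,"yaw":0.075,"slide":[0.011,0.059,0]},{"gripper":0.6,"yaw":0.09,"slide":[0.0125,0.071,0]},{"gripper":0.6,"yaw":0.105,"slide":[0.014,0.083,0]},{"gripper":0.6,"yaw":0.12,"slide":[0.015,0.095,0]}])

```text
time_s: 11.8
ee_pos: [0.4776, -0.1178, 0.0204]
eef_rot: [-3.142, -0.0, 1.491]
force: [0.1, -4.6, 3.2]
grip_width: 0.0563
```

>>> arm_command(increments=[{"gripper":0.6,"yaw":0.015,"slide":[0.001,0.0115,0]},{"gripper":0.6,"yaw":0.03,"slide":[0.0015,0.023,0]},{"gripper":0.6,"yaw":0.043,"slide":[0.002,0.035,0]},{"gripper":0.6,"yaw":0.043,"slide":[0.0025,0.047,0]},{"gripper":0.6,"yaw":0.043,"slide":[0.003,0.059,0]},{"gripper":0.6,"yaw":0.043,"slide":[0.0035,0.071,0]},{"gripper":0.6,"yaw":0.043,"slide":[0.004,0.08,0]},{"gripper":0.6,"yaw":0.043,"slide":[0.004,0.088,0]}])

```text
time_s: 12.8
ee_pos: [0.4815, -0.03, 0.0204]
eef_rot: [-3.141, -0.0, 1.533]
force: [0.5, -3.7, 2.5]
grip_width: 0.0564
```

```bash
python3 - <<'E'
from h import *
import pickle
A=snap('scene','s3.png');B=snap('top','t3.png');pickle.dump((A,B),open('3.pkl','wb'))
a=cv2.resize(A['color'][70:220,90:430],None,fx=2.3,fy=2.3,interpolation=2);b=cv2.resize(B['color'][220:360,150:350],None,fx=1.8,fy=1.8,interpolation=2)
b=cv2.copyMakeBorder(b,0,0,0,a.shape[1]-b.shape[1],0)
cv2.imwrite('pics/m3.png',np.vstack([a,b])[:,:,::-1])
E
```

```text
(no output)
```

View pics/m3.png

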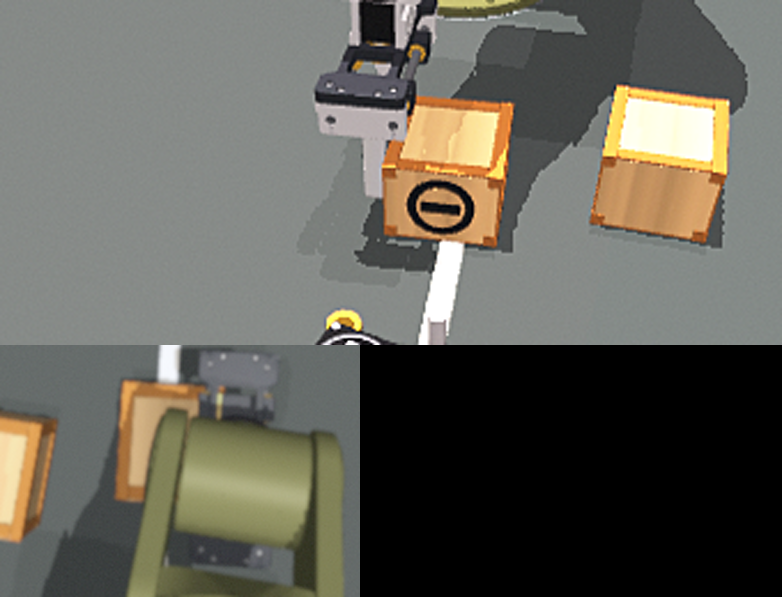

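The stamped face's lower edge runs (385,237)–(497,245) in the scene crop and the line meets it near 452, so some 10 mm remain. I'll work it out exactly.

```bash
python3 - <<'E'
from h import *
import pickle
A,B=pickle.load(open('3.pkl','rb'))
for p in [(386,237),(497,245),(440,241),(464,243)]: print(ray(A,(90+p[0]/2.3,70+p[1]/2.3),0))
for p in [(122,381),(117,499)]: print('top',ray(B,(150+p[0]/1.8,220+(p[1]-345)/1.8),.075))
E
```

```text
[ 0.5407 -0.0174  0.    ]
[0.5387 0.0801 0.    ]
[0.5399 0.0303 0.    ]
[0.5398 0.0514 0.    ]
top [0.5417 0.0778 0.075 ]
top [0.4287 0.0791 0.075 ]
```

Scene says 9.5 mm left, the top view and the tool pose say 11 mm. I'll push 10.5 mm more, then back off.

>>> arm_command(increments=[{"gripper":0.6,"yaw":0,"slide":[0,0.005,0]},{"gripper":0.6,"yaw":0,"slide":[0.0005,0.0105,0]},{"gripper":0.6,"yaw":0,"slide":[0.0005,0.0105,0]},{"gripper":0.6,"yaw":0,"slide":[0.0005,0.0,0]},{"gripper":0.6,"yaw":0,"slide":[0,-0.03,0]},{"gripper":0.6,"yaw":0,"slide":[0,-0.06,0.03]},{"gripper":0.6,"yaw":0,"slide":[0,-0.12,0.09]},{"gripper":0.6,"yaw":0,"slide":[0,-0.18,0.15]}])

```text
time_s: 13.9
ee_pos: [0.481, -0.1809, 0.1403]
eef_rot: [-3.142, -0.0, 1.533]
force: [0.3, 0.6, -1.0]
grip_width: 0.0562
```

>>> arm_command(increments=[{"gripper":0.6,"yaw":0,"slide":[0,-0.06,0.03]},{"gripper":0.6,"yaw":0,"slide":[0,-0.12,0.03]},{"gripper":0.6,"yaw":0,"slide":[0,-0.17,0.03]},{"gripper":0.6,"yaw":0,"slide":[0,-0.17,0.03]}])

```text
time_s: 14.4
ee_pos: [0.4802, -0.3523, 0.1682]
eef_rot: [-3.141, -0.0, 1.529]
force: [0.0, 0.4, -0.1]
grip_width: 0.0566
```

```bash
python3 - <<'E'
from h import *
import pickle
A=snap('scene','s4.png');B=snap('top','t4.png');pickle.dump((A,B),open('4.pkl','wb'))
a=cv2.resize(A['color'],(400,300));b=cv2.resize(B['color'][130:355,100:400],(400,300),interpolation=2)
c=cv2.resize(B['color'][225:345,200:320],(300,300),interpolation=2);c=cv2.copyMakeBorder(c,0,0,0,100,0)
d=cv2.resize(A['color'][100:190,240:330],(300,300),interpolation=2);d=cv2.copyMakeBorder(d,0,0,0,100,0)
cv2.imwrite('pics/m4.png',np.vstack([np.hstack([a,b]),np.hstack([c,d])])[:,:,::-1])
E
```

```text
(no output)
```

View pics/m4.png

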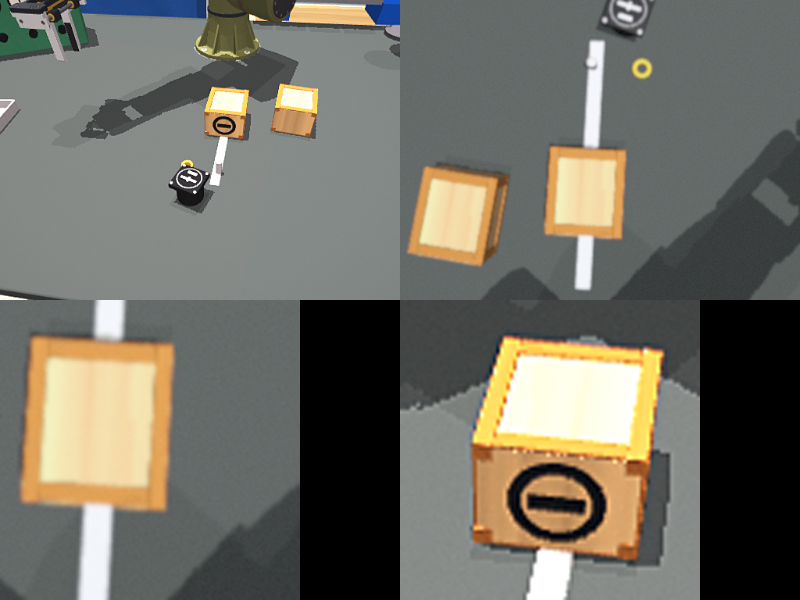

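The stamped crate sits on the line with its stamp facing away. Its top corners in the zoom are (31,337), (174,346), (166,510) and (22,501). In the scene zoom the line meets the face near 552, midway along the lower edge (475–636). I'll compute the final check and hand in if it is good.

```bash
python3 - <<'E'
from h import *
import pickle
A,B=pickle.load(open('4.pkl','rb'))
P=np.array([ray(B,(200+u/2.5,225+(v-300)/2.5),.075) for u,v in [(31,337),(174,346),(166,510),(22,501)]]);m=P.mean(0)
f=(P[0]+P[1])/2-(P[2]+P[3])/2
l=0.0448-0.037*(m[0]-.34)
print('mid',m,'yaw',np.arctan2(f[1],f[0]),'off line',m[1]-l)
Q=[ray(A,(240+(u-400)*.3,100+(v-300)*.3),0) for u,v in [(475,541),(636,558),(536,549),(573,552)]]
print(Q,'off scene',(Q[0]+Q[1]-Q[2]-Q[3])[1]/2)
# bystanders moved?
for n,c0,c1 in (('top',pickle.load(open('top0.pkl','rb')),B),):
    d=np.abs(c0['color'][110:195,240:300].astype(int)-c1['color'][110:195,240:300]).max(2);print('changed px near bystanders',(d>60).sum())
if abs(m[1]-l)<.006: job.hand_in();print('handed in')
E
```

```text
mid [0.483375 0.0383   0.075   ] yaw -0.029285898941748902 off line -0.0011951249999999983
[array([ 0.5372, -0.0084,  0.    ]), array([0.5402, 0.0895, 0.    ]), array([0.5398, 0.0293, 0.    ]), array([0.5396, 0.0517, 0.    ])] off scene 4.999999999999449e-05
changed px near bystanders 0
the job is handed in; nothing more can be done
handed in
```

I tipped the left crate and then the right crate over towards the robot. Both now lie on their sides with their undersides facing away. The right-hand crate turned out to be the stamped one, so I pushed it sideways onto the dispatch line with two open fingers, without gripping or lifting it. I then backed off and handed the job in at about 14.5 s.

- **Position:** the stamped crate's middle is 1.2 mm off the line by the top camera and 0.05 mm off by the scene camera. Its yaw is −0.029 rad against −0.037 for the line. The stamp faces away from the robot.
- **Rest of the scene:** the plain crate lies where it fell, checked by eye only. No pixels changed noticeably around the instrument, nut and standoff.
- **Checks:** none failed. Before the last nudge the two cameras differed by about 1.5 mm on the remaining distance (9.5 against 11 mm), so I pushed 10.5 mm.

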